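Dispense a charge of grinding balls from the hopper and set it on the balance

ROBOT

A 6-joint arm with a two-finger parallel gripper is mounted at the origin on a cart in front of the work surface, level with it; the furniture and walls round the work are solid. World frame = base frame: x ahead of the robot, y to its left, z up, the work surface at z = 0. Lengths are in m, angles in rad, forces in N, time in s.
With the tool pointing down it reaches from about 0.375 to 0.9 m from the base axis. Payload 3.1 kg.
Tool frame: the origin (TCP) lies at the very end of the fingers, on their centre line; the grasp point (between the pads) lies 19 mm behind it (r.pinch_z is the distance from the TCP to the grasp point, in m); z points along the fingers, y is the line along which they close (so a half turn about z gives the same grasp; the last joint's range is limited). The gripper opens to 87 mm and grips with 3 to 60 N. Pads are 19 mm wide; open, the fingers measure 117 mm over their backs; the gripper's body (75 mm by 190 mm) begins 51 mm behind the grasp point.
Start: joints at [0.943, 0.527, 1.433, -0, 1.181, -0.178], TCP at [0.272, 0.563, 0.223] pointing down, gripper open.
Joint ranges: [-3.08, 3.08], [-0.75, 2.2], [0.22, 2.44], [-1.43, 4.57], [0, 2.65], [-2.85, 2.85]. Speed limits (rad/s): [2.79, 2.79, 3.14, 3.14, 3.14, 3.14].

INTERFACE

Orientations are given as a unit quaternion [x, y, z, w].
In Python, from rig import r gives the robot as it stands.
- The arm moves only by the tool steer_hand, called after ">>>" as a command line: name --argument value ..., lists and objects as JSON in quotes. Schema: {"type":"object","properties":{"motion":{"type":"object","properties":{"moves":{"type":"array","items":{"type":"array","items":{"type":"number"},"minItems":6,"maxItems":6},"minItems":1,"maxItems":20}},"additionalProperties":false,"required":["moves"]},"jaw":{"type":"number"},"only":{"type":"string"},"quiet":{"type":"boolean"},"lines":{"type":"string"}},"required":["motion"],"additionalProperties":false}. motion is an object whose key "moves" holds a list of rows, 1 to 20 of them, each of 6 numbers: dx, dy, dz in m, then a rotation vector rx, ry, rz in rad; each row shifts and turns the commanded pose from where the row before left it, along the tool's axes as they then stand; what a row does not reach is not made up. A row lasts 1/8 s, in which the tool goes at most 0.0625 m and 0.188 rad, less where a joint would pass 70% of its speed; a pose out of reach is approached as far as the arm can. jaw is the finger opening in m, set as the call begins (left out keeps the last). The fingers move at their own pace and stop on an object; the grip force is fixed at half the most. Time passes only in rows, so rows that do not move let the fingers close. The tool returns the time, the measured TCP pose, the force, the opening and the grip force at its end. only (a regular expression) keeps the lines of the reply that match it, lines (a string "A,B") keeps lines A to B, and quiet returns only ok. Input that does not fit is refused with a message, and nothing moves.
- r.observe(): the state, without advancing time (a new reading comes with each control period).
- r.camera(name): name is "scene" or "side" or "wrist"; returns a dict with "frame" (400x640x3 uint8, red, green, blue), "depth" (400x640 float32, m along the optical axis (not along the pixel's ray), 0 where there is no reading), "fx", "fy", "cx", "cy" (pixels), "dist_coeffs" ([k1, k2, p1, p2, k3] as OpenCV has them; the pictures are not rectified), "R" (3x3) and "t" (3): a world point X has camera coordinates R X + t; the wrist camera has in their place "mount" (4x4, takes a point from camera to tool coordinates, whose origin is the TCP and whose axes are the flange's). Camera axes: x right, y down, z forward; pixel columns grow to the right and rows downward; lengths in m; the calibration is good to about 2 mm. A picture is of the moment at which its call begins: read the wrist's pose just before it.
- r.sign_off(): hands the job in; it is judged then, once.
The state is a dict: "time": time; "q": joint angles; "qvel": joint speeds; "effort": joint torques, N m; "tcp_pos": TCP position; "eef_rot": TCP orientation; "force": force on the tool from outside, world axes, zero at the start; "moment": the same for the moment, N m; "grip_width": finger opening in m; "grip_force": force on a finger pad.
Only numpy, scipy, OpenCV 4.12 (cv2) and the standard library are available. Lean on these libraries where they do the work, as an engineer would, in place of code of your own. Each camera call takes 0.05 s, during which the arm holds its last target. There are 200 camera calls.

TASK

Draw a charge of agate grinding balls for the mill: take the dipper by its grip and, keeping it upright all the while, push the red paddle under the hopper back with it until the shutter is fully open and all seven balls have dropped into the dipper. Then draw it back so that the shutter closes, and stand the dipper with all its balls upright in the middle of the balance's pan, leaving it there. Do not shift the mug, the green tin or the white bowl.

Things in the scene. Friction and masses are not known exactly. Their poses are not given: they have to be found in the camera images.
- dipper: Loose steel dipper (130 g) to be filled: round open cup 72 mm outside diameter, 66 mm inside, 75 mm high, flat foot, with a black grip bar standing out from one side. Origin: centre of its underside; z up; the grip points along its -x axis (its y axis is horizontal, across the grip).
- dipper_grip (a point): Middle of the dipper's black grip bar, 75 mm from the cup's axis (towards -x) and 73.5 mm above its underside. The bar is 16 mm thick across (along the dipper's y), 22 mm deep and 56 mm long, flat sided, and rises away from the cup at 35 degrees above level. Best pinched across its 16 mm thickness with the tool leaning back, about in line with the bar.
- dipper_mid (a point): Point on the dipper's axis 38 mm above its underside (middle of the cup's inside).
- hopper: Fixed ball hopper: clear-sided bin carried by two posts at the back (73 mm behind the outlet) over a low catch tray (190 x 130 mm, rim 13 mm high, from 75 mm in front of the origin to 115 mm behind). Origin: on the desk straight below the outlet's middle; -x is the front, from which the dipper comes in; +x is backwards. Below the bin it is open in front and at both sides.
- bin_front (a point): Lower edge of the bin's front, 58 mm in front of the outlet's middle, 130 mm above the desk. The bin (116 mm front to back, 62 mm wide) rises from here to 254 mm. An upright gripper that holds the dipper under the outlet would run into it: lean the tool 32 to 50 degrees, wrist away from the hopper.
- spout (a point): Middle of the outlet (46 x 46 mm) at the shutter's underside, 126 mm above the desk. The rails, 34 mm to either side, hang down to 121 mm: bring the dipper's rim in at 108 to 113 mm height (its underside 33 to 38 mm above the desk), so that it passes below and no ball can escape over it. With the dipper's axis straight below this point the shutter is just fully open.
- gate (a joint): Slide of the shutter along the hopper's +x, m: 0 = closed, 0.050 = fully open (stop). A spring closes it: about 2 N when closed, 4.5 N when open. Fully open counts from 0.042 on, closed below 0.004.
- paddle (a point): Middle of the front face of the red paddle (50 mm wide, hanging from 121 down to 55 mm above the desk) fixed below the shutter plate. Pushed by the far wall of the dipper along the hopper's +x it carries the shutter with it; when the shutter is closed the face is 13 mm in front of the outlet's middle.
- balance: Fixed white bench balance, 190 x 150 mm, 49 mm high, origin at the centre of its underside, display panel towards its -x.
- pan (a point): Centre of the top of the balance's round steel pan: 121 mm across, its top 60 mm above the desk.
- ball0: Red-brown agate grinding ball, 20 mm diameter, 11 g, origin at its centre; one of seven that lie in the hopper on the shutter.
- ball1: Red-brown agate grinding ball, 20 mm diameter, 11 g, origin at its centre; one of seven that lie in the hopper on the shutter.
- ball2: Red-brown agate grinding ball, 20 mm diameter, 11 g, origin at its centre; one of seven that lie in the hopper on the shutter.
- ball3: Red-brown agate grinding ball, 20 mm diameter, 11 g, origin at its centre; one of seven that lie in the hopper on the shutter.
- ball4: Red-brown agate grinding ball, 20 mm diameter, 11 g, origin at its centre; one of seven that lie in the hopper on the shutter.
- ball5: Red-brown agate grinding ball, 20 mm diameter, 11 g, origin at its centre; one of seven that lie in the hopper on the shutter.
- ball6: Red-brown agate grinding ball, 20 mm diameter, 11 g, origin at its centre; one of seven that lie in the hopper on the shutter.
- mug: Flowered mug, 84 mm across, 97 mm high, a bystander; origin at the centre of its underside.
- label_tin: Flat green tin box, 66 x 95 mm, 22 mm high, a bystander; origin at the centre of its underside.
- bowl: White bowl, 115 mm across, 59 mm high, a bystander; origin at the centre of its underside.

How it is judged:
On the way, in this order (a step that is already met when the one before it is completed fails the run):
1. the dipper stands under the outlet and has pushed the shutter fully open (over 42 mm) (value of joint gate above 0.042 m and horizontal distance between dipper and spout below 0.02 m), for 0.2 s.
2. all seven balls are in the dipper and the shutter is closed again (under 4 mm) (distance between each of ball0, ball1, ball2, ball3, ball4, ball5, ball6 and dipper_mid below 0.042 m and value of joint gate below 0.004 m), for 0.2 s.
At the end, for the whole second after the job is handed in: The dipper stands at rest and upright (within 0.1 rad) on the balance's pan, its axis within 25 mm of the pan's centre, with all seven balls in it, and the hopper's shutter is closed (under 4 mm) (all of step 2 and horizontal distance between dipper and pan below 0.025 m and z of dipper in the frame of pan between -0.005 and 0.005 m and angle between dipper's own z axis and vertical below 0.1 rad and linear speed of dipper below 0.02 m/s); the robot touches nothing.
It fails at once if the mug is shifted by more than 20 mm (distance of mug from where it was at the start of the episode above 0.02 m).
It fails at once if the green tin is shifted by more than 20 mm (distance of label_tin from where it was at the start of the episode above 0.02 m).
It fails at once if the white bowl is shifted by more than 20 mm (distance of bowl from where it was at the start of the episode above 0.02 m).
It fails at once if the dipper is tipped by more than 0.45 rad (26 degrees) (angle between dipper's own z axis and vertical above 0.45 rad).
It also fails if it takes over 64 s, if anything falls off the work surface, if the arm or the gripper's body presses on something with over 40 N, if the wrist force passes 120 N, or if a joint passes its speed limit or range.

## Working session

There is one attempt and no reset: what is moved stays moved. The work goes in short steps, Python scripts to look and compute and a tool call to move; the robot and the scene stay as the last step left them, time stands still between calls to the robot, and variables do not carry over. Pictures are saved under pics/ and viewed, at most 14 in all, crops included, and the job is handed in when it is done.

```bash
ls; mkdir -p pics
```

Create h.py:
```python
import numpy as np, cv2
from rig import r
def und(c,uv):
    K=np.array([[c['fx'],0,c['cx']],[0,c['fy'],c['cy']],[0,0,1.]])
    return cv2.undistortPoints(np.array(uv,float).reshape(-1,1,2),K,np.array(c['dist_coeffs'],float)).reshape(-1,2)
def ext(c,s=None):
    if 'R' in c: return np.array(c['R']),np.array(c['t'])
    from scipy.spatial.transform import Rotation as Ro
    T=np.eye(4);T[:3,:3]=Ro.from_quat(s['eef_rot']).as_matrix();T[:3,3]=s['tcp_pos']
    T=np.linalg.inv(T@np.array(c['mount']));return T[:3,:3],T[:3,3]
def cloud(c,s=None):
    R,t=ext(c,s);v,u=np.mgrid[0:400,0:640]
    n=und(c,np.stack([u.ravel(),v.ravel()],1));d=c['depth'].ravel()[:,None]
    P=(np.c_[n,np.ones(len(n))]*d-t)@R
    P[d[:,0]==0]=np.nan
    return P.reshape(400,640,3)
def plane(c,uv,z,s=None):
    R,t=ext(c,s);n=und(c,uv);o=-R.T@t;D=np.c_[n,np.ones(len(n))]@R
    return o+D*((z-o[2])/D[:,2])[:,None]
```

Run:
```python
from h import *
s=r.observe();print(s)
for n in('scene','side','wrist'):
    c=r.camera(n);cv2.imwrite(f'pics/{n}0.png',c['frame'][:,:,::-1]);np.save(f'pics/{n}0.npy',cloud(c,s))
    if n!='wrist':print(n,-np.array(c['R']).T@c['t'])
    else: print(c['mount'])
```

```text
pics
rig.py
{'time': 0.0, 'q': array([ 9.42522790e-01,  5.28478708e-01,  1.43389111e+00, -5.48730012e-06,
        1.18139680e+00, -1.78499384e-01]), 'qvel': array([ 0.00153544,  0.00078966,  0.00184174, -0.00123944, -0.00074071,
       -0.00023045]), 'effort': array([ 6.31365274e-04, -4.40040350e+01, -1.76591724e+01,  6.36188406e-02,
        5.81084308e-02, -1.50805608e-04]), 'tcp_pos': array([0.27126566, 0.56225402, 0.22156749]), 'eef_rot': array([ 2.22995134e-01,  9.74818952e-01, -1.00073257e-03, -4.24344891e-04]), 'force': array([0.48928766, 0.10792306, 0.35360475]), 'moment': array([ 0.02851502,  0.01703781, -0.00153425]), 'grip_force': 0.0, 'grip_width': 0.08699480384512759}
scene [-0.0031938   1.0355757   0.96996432]
side [ 0.55303532 -1.30071552  0.93759332]
[[ 2.91274376e-04 -9.66711245e-01 -2.55869661e-01  6.95831247e-02]
 [ 9.99999651e-01  4.81789415e-04 -6.81897849e-04 -1.40054499e-03]
 [ 7.82473613e-04 -2.55869373e-01  9.66711049e-01 -1.62874345e-01]
 [ 0.00000000e+00  0.00000000e+00  0.00000000e+00  1.00000000e+00]]
```

View pics/scene0.png

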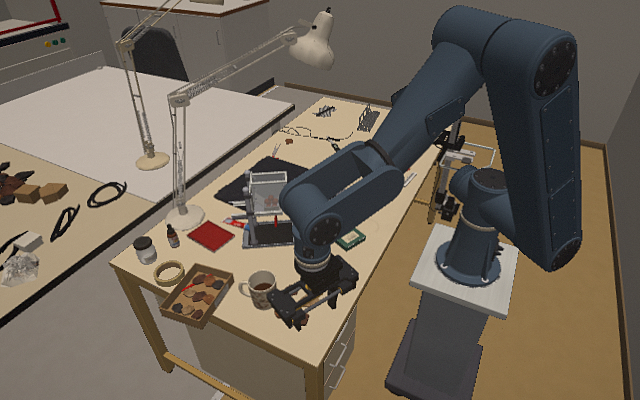

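View pics/side0.png

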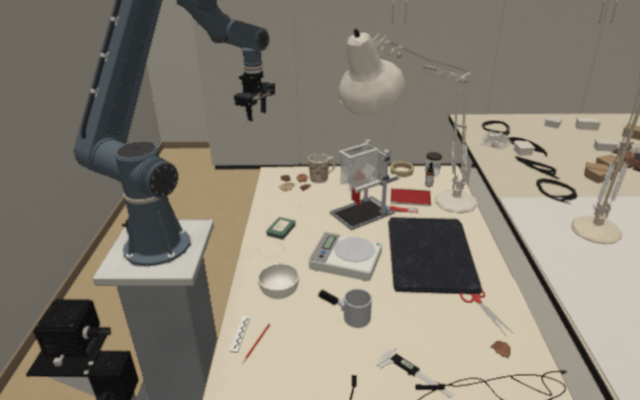

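The side view shows the dipper (357,308) with its grip (330,298), the balance (347,253) with its pan (355,248), and the hopper (362,180) over its tray (362,213). It also shows the bowl (278,281), tin (282,228) and mug (319,168). In the scene view the arm covers part of the table.

Run:
```python
from h import *
P=np.load('pics/side0.npy');I=cv2.imread('pics/side0.png');hsv=cv2.cvtColor(I,cv2.COLOR_BGR2HSV)
for n,(u,v) in dict(dip=(357,312),grip=(330,298),pan=(355,248),bal=(322,262),tray=(362,213),bowl=(278,288),tin=(282,228),mug=(319,172),paddle=(356,197),binf=(345,170)).items(): print(n,P[v,u].round(3),I[v,u])
def box(u0,v0,u1,v1,zlo,zhi,f=None):
    m=np.zeros((400,640),bool);m[v0:v1,u0:u1]=1
    with np.errstate(all='ignore'): m&=(P[...,2]>zlo)&(P[...,2]<zhi)
    if f is not None:m&=f
    q=P[m];return q
dark=hsv[...,2]<60
g=box(315,285,345,312,.03,.15,dark);print('grip',len(g),np.median(g,0),g.min(0),g.max(0)); print(cv2.fitLine(g[:,:2].astype(np.float32),cv2.DIST_L2,0,.01,.01).ravel())
d=box(340,285,375,330,.06,.09);print('dip rim',len(d),d.min(0),d.max(0),cv2.minEnclosingCircle(d[:,:2].astype(np.float32)))
p=box(325,230,390,265,.053,.066);print('pan',len(p),np.median(p,0),cv2.minEnclosingCircle(p[:,:2].astype(np.float32)))
b=box(300,225,390,285,.035,.066);print('bal',cv2.minAreaRect(b[:,:2].astype(np.float32)))
t=box(325,190,400,235,.004,.02);print('tray',len(t),cv2.minAreaRect(t[:,:2].astype(np.float32)))
h=box(330,135,395,200,.14,.27);print('bin',len(h),np.median(h,0),cv2.minAreaRect(h[:,:2].astype(np.float32)),h[:,2].max())
red=((hsv[...,0]<8)|(hsv[...,0]>172))&(hsv[...,1]>150)
q=box(345,180,368,212,.04,.13,red);print('paddle',len(q),q.min(0),q.max(0),np.median(q,0))
for n,a in dict(bowl=(255,265,305,300),mug=(303,150,335,185)).items():
    w=box(*a,.03,.12);print(n,cv2.minEnclosingCircle(w[:,:2].astype(np.float32)))
w=box(262,215,300,242,.01,.03);print('tin',cv2.minAreaRect(w[:,:2].astype(np.float32)))
cr=cv2.resize(I[130:330,230:430],(800,800),interpolation=cv2.INTER_CUBIC)
cv2.imwrite('pics/crop1.png',cv2.resize(I[130:335,240:470],None,fx=2.9,fy=2.9,interpolation=cv2.INTER_CUBIC))
```

```text
dip [ 0.623 -0.369  0.059] [100 103 104]
grip [ 0.556 -0.339  0.078] [20 21 19]
pan [ 0.631 -0.102  0.06 ] [175 177 179]
bal [ 0.534 -0.147  0.044] [134 144 146]
tray [0.671 0.18  0.005] [43 44 48]
bowl [ 0.41  -0.215  0.005] [197 210 217]
tin [0.4   0.066 0.021] [167 189 197]
mug [0.518 0.401 0.053] [67 80 92]
paddle [0.648 0.168 0.078] [27 29 99]
binf [0.608 0.142 0.194] [126 133 137]
grip 111 [ 0.55089725 -0.33599522  0.0784813 ] [ 0.52810678 -0.34195403  0.0597168 ] [ 0.57386149 -0.32683523  0.09650161]
[ 0.99992025  0.01262982  0.5511456  -0.3357734 ]
dip rim 291 [ 0.58407717 -0.36953867  0.06000281] [ 0.66098772 -0.29578449  0.07839618] ((0.622864842414856, -0.33342355489730835), 0.03888759762048721)
pan 787 [ 0.62740294 -0.10616103  0.05804104] ((0.6122585535049438, -0.09626495093107224), 0.07609686255455017)
bal ((0.6034784317016602, -0.09655271470546722), (0.15520775318145752, 0.18947269022464752), 70.6690673828125)
tray 1132 ((0.6725500822067261, 0.19964002072811127), (0.3161049485206604, 0.25780850648880005), 82.46475219726562)
bin 1717 [0.66718063 0.16158298 0.20889069] ((0.6644285321235657, 0.17455770075321198), (0.14602768421173096, 0.12841269373893738), 34.882293701171875) 0.25537226651970063
paddle 60 [0.63723058 0.14330207 0.0597299 ] [0.66062352 0.17892105 0.10167855] [0.64734453 0.15815141 0.07769177]
bowl ((0.4089841842651367, -0.2266077995300293), 0.06146268919110298)
mug ((0.5289146900177002, 0.44192877411842346), 0.05818156898021698)
tin ((0.3934015929698944, 0.07976808398962021), (0.10339103639125824, 0.07134521007537842), 63.49980926513672)
```

View pics/crop1.png

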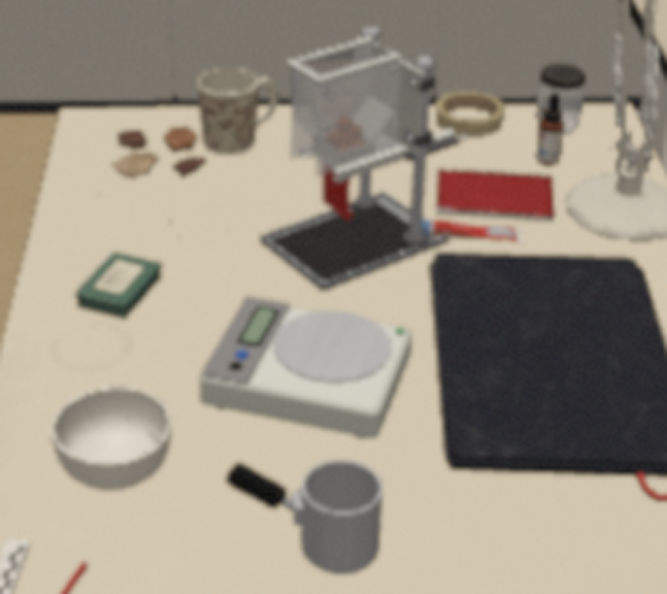

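The crop shows the tray corners at crop pixels (263,240), (323,286), (447,240) and (380,197). The paddle is at (337,193), on the front-left side. The pan is centred at (333,346) and the dipper's grip points left.

Run:
```python
from h import *
c=r.camera('side')
f=lambda L:[(240+x/2.9,130+y/2.9) for x,y in L]
t=plane(c,f([(263,240),(323,286),(447,240),(380,197)]),.013);print(t.round(3))
print('edges',[np.linalg.norm(t[i]-t[(i+1)%4]).round(3) for i in range(4)])
x=(t[2]+t[3]-t[0]-t[1])/2;print('yaw',np.arctan2(x[1],x[0]),[np.arctan2(*(t[b]-t[a])[1::-1]) for a,b in((1,2),(0,3))])
x/=np.linalg.norm(x);print('origin',(t[0]+t[1])/2+.075*x,(t[2]+t[3])/2-.115*x)
# bin top corners z=.254
b=plane(c,f([(290,63),(333,80),(420,58),(375,38)]),.254);print(b.round(3))
# pan by colour: bright gray region, z~.06
I=c['frame'][:,:,::-1];hsv=cv2.cvtColor(np.ascontiguousarray(I),cv2.COLOR_BGR2HSV)
print(hsv[248,355],hsv[262,365],hsv[258,345])
e=plane(c,f([(275,347),(391,346),(333,310),(333,383)]),.06);print('pan',e.round(3),e.mean(0))
e=plane(c,f([(202,375),(380,418),(412,333),(258,298)]),.049);print('bal',e.round(3))
e=plane(c,f([(302,487),(381,487),(342,463),(342,512)]),.075);print('dip',e.round(3),e.mean(0),(e[0]+e[1])/2)
e=plane(c,f([(265,487),(281,496),(232,478)]),.0735);print('grip',e.round(3))
```

```text
[[0.561 0.171 0.013]
 [0.629 0.071 0.013]
 [0.781 0.168 0.013]
 [0.709 0.27  0.013]]
edges [np.float64(0.12), np.float64(0.181), np.float64(0.125), np.float64(0.179)]
yaw 0.5795259058597748 [np.float64(0.5651032180005883), np.float64(0.5941199863541134)]
origin [0.65784812 0.16197012 0.013     ] [0.6491235  0.15625993 0.013     ]
[[0.592 0.154 0.254]
 [0.637 0.111 0.254]
 [0.736 0.165 0.254]
 [0.691 0.22  0.254]]
[ 15   6 180] [ 28  16 210] [ 12   7 179]
pan [[ 0.572 -0.109  0.06 ]
 [ 0.689 -0.108  0.06 ]
 [ 0.634 -0.044  0.06 ]
 [ 0.628 -0.169  0.06 ]] [ 0.63054918 -0.10733808  0.06      ]
bal [[ 0.498 -0.14   0.049]
 [ 0.671 -0.209  0.049]
 [ 0.715 -0.071  0.049]
 [ 0.555 -0.005  0.049]]
dip [[ 0.592 -0.336  0.075]
 [ 0.661 -0.336  0.075]
 [ 0.629 -0.304  0.075]
 [ 0.625 -0.367  0.075]] [ 0.62673894 -0.33577629  0.075     ] [ 0.62651368 -0.33579175  0.075     ]
grip [[ 0.559 -0.334  0.073]
 [ 0.573 -0.345  0.074]
 [ 0.53  -0.322  0.074]]
```

>>> steer_hand --motion '{"moves": [[0,0,-0.06,0,0,0],[0,0,-0.06,0,0,0],[0,0,-0.06,0,0,0],[0,0,-0.06,0,0,0],[-0.052,-0.032,0,0,0,0],[-0.052,-0.032,0,0,0,0],[-0.052,-0.032,0,0,0,0],[-0.052,-0.032,0,0,0,0],[-0.052,-0.032,0,0,0,0],[-0.052,-0.032,0,0,0,0],[-0.052,-0.032,0,0,0,0],[0,0,0,0,0,0]]}'

```text
time: 1.7
tcp_pos: [0.5041, 0.1992, 0.4617]
eef_rot: [0.226, 0.974, -0.001, -0.0]
force: [-1.0, 0.4, -0.5]
grip_width: 0.0869
grip_force: 0.0
```

Run:
```python
from h import *
s=r.observe();c=r.camera('wrist');cv2.imwrite('pics/w1.png',c['frame'][:,:,::-1]);np.save('pics/w1.npy',cloud(c,s));print(s['q'])
c=r.camera('scene');cv2.imwrite('pics/sc1.png',c['frame'][:,:,::-1]);np.save('pics/sc1.npy',cloud(c))
```

```text
[ 1.70622396e-01  2.24543218e-01  1.26086090e+00 -1.08937992e-03
  1.65723060e+00 -9.43588750e-01]
```

View pics/w1.png

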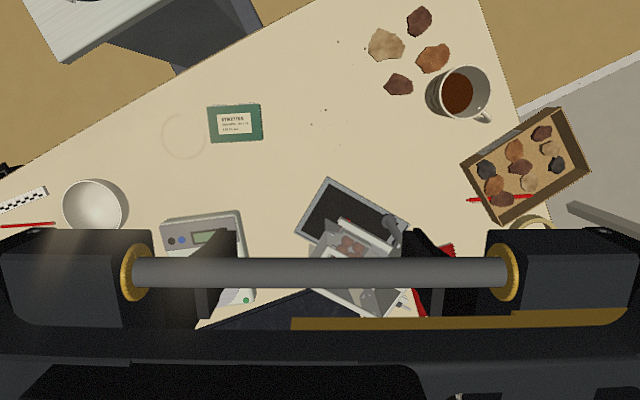

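The wrist view shows the tray with its near corner at (328,178) and a right corner near (410,222). It also shows the tin (235,122), bowl (95,207) and mug (460,92). The gripper hides the bin, so I'll turn round and look from the front.

>>> steer_hand --motion '{"moves": [[0,0,0,0,0,0.18],[0,0,0,0,0,0.18],[0,0,0,0,0,0.18],[0,0,0,0,0,0.18],[0,0,0,0,0,0.18],[0,0,0,0,0,0.18],[0,0,0,0,0,0.18],[0,0,0,0,0,0.18],[0,0,0,0,0,0.18],[0,0,0,0,0,0.18],[0,0,0,0,0,0.18],[0,0,0,0,0,0.18],[0,0,0,0,0,0.18],[0,0,0,0,0,0.18],[0,0,0,0,0,0.17],[-0.027,0.055,0,0,0,0],[-0.027,0.055,0,0,0,0],[-0.027,0.055,0,0,0,0],[0,0,0,0,0,0]]}'

```text
time: 4.18
tcp_pos: [0.4195, 0.0367, 0.463]
eef_rot: [1.0, -0.001, 0.0, 0.0]
force: [0.6, 0.6, -0.0]
grip_width: 0.0869
grip_force: 0.0
```

Run:
```python
from h import *
s=r.observe();c=r.camera('wrist');cv2.imwrite('pics/w2.png',c['frame'][:,:,::-1]);np.save('pics/w2.npy',cloud(c,s));print(s['q'])
c=r.camera('scene');cv2.imwrite('pics/sc2.png',c['frame'][:,:,::-1]);np.save('pics/sc2.npy',cloud(c))
```

```text
[-1.79231735e-01  1.52048545e-02  1.50373130e+00 -3.42199620e-04
  1.62211819e+00  1.39312431e+00]
```

View pics/w2.png

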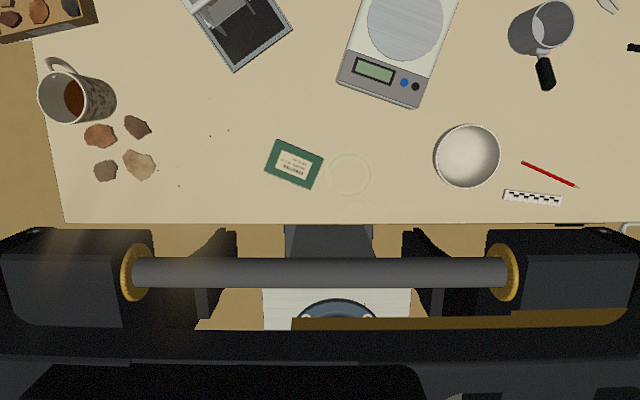

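The wrist view now shows the tray's front corners at (235,72) and (293,28), and the balance display at (374,72) with the pan above it. The dipper is at (540,28) with its grip at (545,75), the bowl at (467,155), the tin at (295,165) and the mug at (75,95). I'll lean the tool a bit to see further ahead.

>>> steer_hand --motion '{"moves": [[0,0,0,0,0.18,0],[0,0,0,0,0.18,0],[0,0,0,0,0,0]]}'

```text
time: 4.65
tcp_pos: [0.4185, 0.0401, 0.4615]
eef_rot: [0.984, 0.002, 0.177, -0.001]
force: [0.4, 0.8, -0.3]
grip_width: 0.087
grip_force: 0.0
```

Run:
```python
from h import *
s=r.observe();c=r.camera('wrist');cv2.imwrite('pics/w3.png',c['frame'][:,:,::-1]);P=cloud(c,s);np.save('pics/w3.npy',P);print(s['q'])
import pickle;pickle.dump((s,c),open('pics/w3.pkl','wb'))
```

```text
[-0.23592577 -0.17086926  1.72080875  0.08942391  1.24578586  1.31642839]
```

View pics/w3.png

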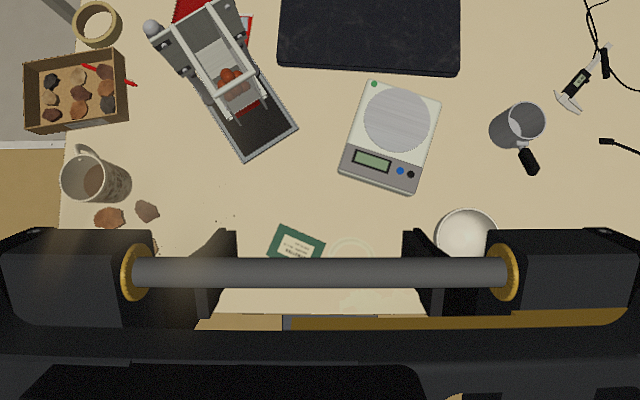

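The leaned view shows the tray's front corners at (245,162) and (299,128) and the bin top around (220,75). The pan centre is at (397,120), the dipper rim at (518,122) and the grip at (529,160).

Run:
```python
from h import *
import pickle
s,c=pickle.load(open('pics/w3.pkl','rb'));P=np.load('pics/w3.npy')
I=np.ascontiguousarray(c['frame'][:,:,::-1]);hsv=cv2.cvtColor(I,cv2.COLOR_BGR2HSV)
Z=np.nan_to_num(P[...,2])
def reg(u0,v0,u1,v1,f):
    m=np.zeros((400,640),bool);m[v0:v1,u0:u1]=1;return m&f
def pix(m): v,u=np.nonzero(m);return np.stack([u,v],1)
F=np.float32
m=reg(480,90,560,185,(Z>.067)&(Z<.085)&(hsv[...,2]>70));q=P[m];print('rim',len(q),cv2.minEnclosingCircle(q[:,:2].astype(F)),np.median(q[:,2]))
# rim outline from contour of cup pixels: cast at z=.075, far edge
m=reg(505,135,560,190,hsv[...,2]<60);g=P[m];g=g[g[:,2]>.04];print('grip',len(g),np.median(g,0),g.min(0),g.max(0))
rect=cv2.minAreaRect(g[:,:2].astype(F));print(rect);w=np.linalg.svd(g-g.mean(0))[2][0];print('bar dir',w,'yaw',np.arctan2(w[1],w[0]),'elev',np.arcsin(w[2]))
m=reg(350,75,440,165,(Z>.055)&(Z<.066));q=P[m];print('pan',len(q),np.median(q,0),cv2.minEnclosingCircle(q[:,:2].astype(F)))
m=reg(330,70,450,200,(Z>.035)&(Z<.066));print('bal',cv2.minAreaRect(P[m][:,:2].astype(F)))
t=plane(c,[(245,162),(299,128)],.013,s);print('tray front',t.round(3),np.linalg.norm(t[0]-t[1]),'yaw',np.arctan2(*(t[0]-t[1])[1::-1])-np.pi/2)
m=reg(140,0,290,140,(Z>.235)&(Z<.27));q=P[m];print('bin top',len(q),cv2.minAreaRect(q[:,:2].astype(F)),cv2.boxPoints(cv2.minAreaRect(q[:,:2].astype(F))))
m=reg(140,0,310,170,(Z>.006)&(Z<.02));q=P[m];q=q[np.hypot(q[:,0]-.66,q[:,1]-.16)<.16];print('tray',len(q),cv2.minAreaRect(q[:,:2].astype(F)))
red=((hsv[...,0]<8)|(hsv[...,0]>172))&(hsv[...,1]>150)
m=reg(200,60,275,130,red);q=P[m];print('red',len(q));print(q[::6].round(3))
k=reg(440,200,500,230,Z>.04);print('bowl',cv2.minEnclosingCircle(P[k][:,:2].astype(F)))
B=cv2.resize(I[0:190,130:310],None,fx=3.1,fy=3.1,interpolation=cv2.INTER_CUBIC);cv2.imwrite('pics/c3.png',B)
```

```text
rim 411 ((0.5916402339935303, -0.33204683661460876), 0.0687057301402092) 0.0743400392966981
grip 355 [ 0.54730926 -0.32347565  0.08359351] [ 0.52293153 -0.35192621  0.05703922] [ 0.59878388 -0.3191773   0.09860233]
((0.5626980066299438, -0.3317674398422241), (0.022248264402151108, 0.07961981743574142), 76.42285919189453)
bar dir [-0.84969712  0.03048289  0.5263892 ] yaw 3.1057330231070104 elev 0.5543481772932722
pan 3413 [ 0.62600419 -0.10013886  0.06062279] ((0.6274060010910034, -0.10043510794639587), 0.061271507292985916)
bal ((0.6014966368675232, -0.09190031886100769), (0.1509251892566681, 0.19010208547115326), 71.31541442871094)
tray front [[0.557 0.182 0.013]
 [0.624 0.079 0.013]] 0.12336727391101306 yaw 0.5795552812937959
bin top 2432 ((0.6488224267959595, 0.1914704293012619), (0.13438929617404938, 0.1122196614742279), 23.36430549621582) [[0.5648858  0.21633157]
 [0.6093895  0.1133137 ]
 [0.73275906 0.16660929]
 [0.68825537 0.26962715]]
tray 3421 ((0.7039430141448975, 0.15811273455619812), (0.2200329452753067, 0.2161848247051239), 33.96102523803711)
red 147
[[0.66  0.173 0.175]
 [0.671 0.171 0.15 ]
 [0.669 0.164 0.148]
 [0.654 0.149 0.08 ]
 [0.651 0.155 0.079]
 [0.648 0.158 0.08 ]
 [0.654 0.15  0.066]
 [0.651 0.155 0.069]
 [0.646 0.162 0.078]
 [0.651 0.154 0.064]
 [0.646 0.161 0.073]
 [0.642 0.167 0.077]
 [0.647 0.159 0.064]
 [0.643 0.167 0.07 ]
 [0.639 0.173 0.075]
 [0.644 0.165 0.062]
 [0.64  0.17  0.069]
 [0.635 0.178 0.076]
 [0.64  0.17  0.062]
 [0.636 0.176 0.068]
 [0.632 0.183 0.076]
 [0.636 0.175 0.064]
 [0.632 0.181 0.069]
 [0.63  0.184 0.071]
 [0.631 0.184 0.064]]
bowl ((0.429651141166687, -0.14354194700717926), 0.13421230018138885)
```

View pics/c3.png

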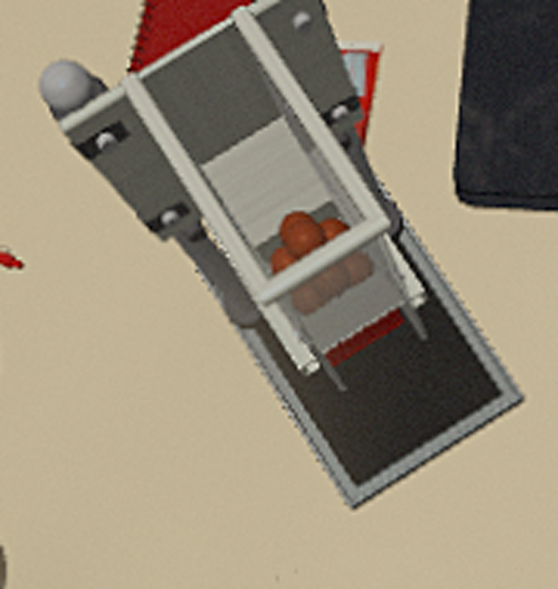

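The crop shows the bin's front top bar at (262,298)–(385,222), the rail ends at (308,368) and (418,300), the balls at (320,260) and the paddle strip near (365,335). I'll cross-check these against the scene camera.

Run:
```python
from h import *
import pickle
s,c=pickle.load(open('pics/w3.pkl','rb'));F=np.float32
f=lambda L:[(130+x/3.1,y/3.1) for x,y in L]
n=np.array([np.cos(.58),np.sin(.58)]);t=np.array([-n[1],n[0]])
def show(k,p):p=p[:,:2];print(k,p.round(4).tolist(),'n',(p@n).round(4),'t',(p@t).round(4))
show('bintop',plane(c,f([(262,298),(385,222),(135,85),(243,12)]),.254,s))
show('rail',plane(c,f([(308,368),(418,300)]),.13,s))
show('tray',plane(c,f([(354,507),(523,397)]),.013,s))
d=r.camera('side');g=lambda L:[(240+x/2.9,130+y/2.9) for x,y in L]
show('s tray',plane(d,g([(263,240),(323,286)]),.013))
show('s bintop',plane(d,g([(290,63),(333,80),(375,38),(420,58)]),.254))
for nm in('side0','sc2','w3'):
    P=np.load(f'pics/{nm}.npy').reshape(-1,3)
    P=P[np.isfinite(P[:,0])]
    q=P[(P[:,2]>.056)&(P[:,2]<.066)&(np.hypot(P[:,0]-.628,P[:,1]+.104)<.075)]
    if len(q)>30: print(nm,'pan',len(q),np.median(q[:,2]),cv2.minEnclosingCircle(q[:,:2].astype(F)))
    q=P[(P[:,2]>.066)&(P[:,2]<.082)&(np.hypot(P[:,0]-.625,P[:,1]+.335)<.05)]
    if len(q)>20: print(nm,'rim',len(q),cv2.minEnclosingCircle(q[:,:2].astype(F)),q[:,:2].min(0),q[:,:2].max(0))
    q=P[(P[:,2]>.235)&(P[:,2]<.265)&(np.hypot(P[:,0]-.655,P[:,1]-.16)<.12)]
    if len(q)>20: a=q[:,:2];print(nm,'bin',len(q),np.percentile(a@n,[2,98]),np.percentile(a@t,[2,98]))
    q=P[(P[:,2]>.003)&(P[:,2]<.02)]
```

```text
bintop [[0.5882, 0.1667], [0.6194, 0.1192], [0.6793, 0.2233], [0.711, 0.1806]] n [0.5833 0.5834 0.6905 0.6937] t [-0.1829 -0.2398 -0.1855 -0.2386]
rail [[0.6026, 0.1825], [0.6389, 0.1268]] n [0.604  0.6039] t [-0.1776 -0.2441]
tray [[0.5539, 0.1837], [0.6243, 0.0795]] n [0.5639 0.5658] t [-0.1499 -0.2756]
s tray [[0.5613, 0.1705], [0.6289, 0.0713]] n [0.5629 0.5651] t [-0.1649 -0.2851]
s bintop [[0.5917, 0.1543], [0.6371, 0.1105], [0.6905, 0.2197], [0.7364, 0.165]] n [0.5795 0.5935 0.698  0.7064] t [-0.1952 -0.2567 -0.1946 -0.2656]
side0 pan 682 0.058386364887154804 ((0.6280080080032349, -0.10291462391614914), 0.06233949959278107)
side0 rim 198 ((0.6188880801200867, -0.33195680379867554), 0.04258153960108757) [ 0.5763687  -0.36945876] [ 0.66098772 -0.29578449]
side0 bin 436 [0.58260311 0.71645823] [-0.2710557  -0.16233931]
sc2 pan 338 0.05830285329805136 ((0.625440239906311, -0.09741800278425217), 0.062011539936065674)
sc2 rim 58 ((0.6229962110519409, -0.3291519582271576), 0.04042898491024971) [ 0.58708543 -0.36639038] [ 0.65924119 -0.28893125]
sc2 bin 480 [0.58583209 0.72267905] [-0.25625922 -0.14895914]
w3 pan 3413 0.06062278829299382 ((0.6274060010910034, -0.10043510794639587), 0.061271507292985916)
w3 rim 469 ((0.6244122982025146, -0.33206987380981445), 0.037171460688114166) [ 0.58790651 -0.36762416] [ 0.65990937 -0.29519187]
w3 bin 2432 [0.58192284 0.7150644 ] [-0.2483568 -0.1532249]
```

>>> steer_hand --motion '{"moves": [[0,0,0,0,0.185,0],[0,0,0,0,0.185,0],[-0.018,0.041,0.031,0,0,0],[-0.018,0.041,0.031,0,0,0],[-0.018,0.041,0.031,0,0,0],[-0.018,0.041,0.031,0,0,0],[-0.018,0.041,0.031,0,0,0],[-0.018,0.041,0.031,0,0,0],[-0.018,0.041,0.031,0,0,0],[-0.018,0.041,0.031,0,0,0],[0,0,0,0,0,0],[0,0,0,0,0,0]]}'

```text
time: 6.25
tcp_pos: [0.4812, -0.2892, 0.1817]
eef_rot: [0.934, 0.002, 0.357, -0.002]
force: [0.7, 0.3, 0.4]
grip_width: 0.0873
grip_force: 0.0
```

Run:
```python
from h import *
import pickle
s=r.observe();c=r.camera('wrist');cv2.imwrite('pics/w4.png',c['frame'][:,:,::-1]);P=cloud(c,s);np.save('pics/w4.npy',P);print(s['q'])
pickle.dump((s,c),open('pics/w4.pkl','wb'))
Z=np.nan_to_num(P[...,2]);V=c['frame'].max(2)
m=(V<60)&(Z>.045)&(Z<.11)&(np.hypot(P[...,0]-.545,P[...,1]+.326)<.045)
g=P[m];print(len(g),np.median(g,0),g.min(0),g.max(0))
w=np.linalg.svd(g-g.mean(0),full_matrices=False)[2][0];print(w);v,u=np.nonzero(m);print(u.min(),u.max(),v.min(),v.max(),cv2.minAreaRect(g[:,:2].astype(np.float32)))
for a in np.arange(.525,.58,.01):
    k=g[abs(g[:,0]-a)<.005]
    if len(k):print(a.round(3),np.percentile(k[:,1],[2,50,98]).round(4),np.median(k[:,2]).round(3))
q=P[(Z>.066)&(Z<.082)&(np.hypot(P[...,0]-.625,P[...,1]+.332)<.05)];print(len(q),cv2.minEnclosingCircle(q[:,:2].astype(np.float32)))
```

```text
[-1.08836456  0.46810186  2.08950219  1.31372639  0.65979988 -0.64152497]
813 [ 0.53937696 -0.32776061  0.08836439] [ 0.52245751 -0.34054298  0.04716439] [ 0.58228365 -0.32060312  0.09746819]
[-0.90360374  0.01707277  0.42802898]
352 373 191 237 ((0.5528072714805603, -0.3293248414993286), (0.017542535439133644, 0.060589250177145004), 85.31158447265625)
0.525 [-0.335  -0.3281 -0.3211] 0.089
0.535 [-0.3357 -0.3276 -0.3207] 0.095
0.545 [-0.3353 -0.3271 -0.3209] 0.089
0.555 [-0.3358 -0.3276 -0.321 ] 0.082
0.565 [-0.3361 -0.3279 -0.3215] 0.075
0.575 [-0.3363 -0.3289 -0.3232] 0.071
1215 ((0.6183719635009766, -0.33145540952682495), 0.04227045550942421)
```

View pics/w4.png

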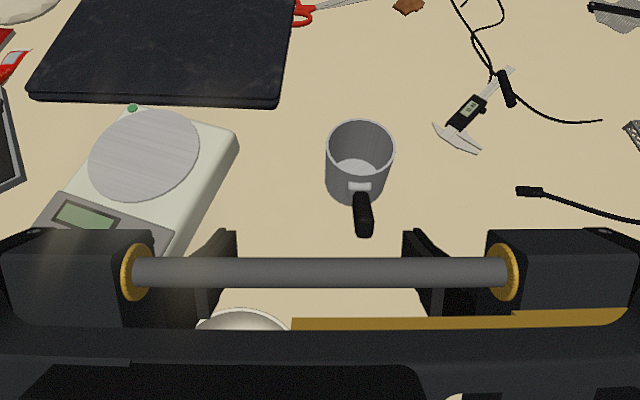

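The close view shows the dipper rim at (360,145) and the grip bar from (360,191) to (363,237). The bar lies on y≈-0.328, with yaw about -0.04. I'll approach along the tool.

>>> steer_hand --motion '{"moves": [[-0.0215,0.0393,0,-0.027,0,0.03],[0,0,0.03,0,0,0],[0,0,0.03,0,0,0],[0,0,0.03,0,0,0],[0,0,0.03,0,0,0],[0,0,0.025,0,0,0],[0,0,0,0,0,0]]}'

```text
time: 7.18
tcp_pos: [0.5621, -0.3309, 0.0609]
eef_rot: [0.934, -0.016, 0.357, 0.007]
force: [0.5, 0.3, -0.1]
grip_width: 0.0869
grip_force: 0.0
```

Run:
```python
from h import *
from scipy.spatial.transform import Rotation as Ro
s=r.observe();M=Ro.from_quat(s['eef_rot']).as_matrix();print(s['q'],s['tcp_pos'],M.round(3))
print('grasp pt',s['tcp_pos']-.019*M[:,2],'err tool',M.T@(np.array([.549,-.3285,.0735])+.019*M[:,2]-s['tcp_pos']))
```

```text
[-0.96653899  0.77958715  1.93983673  1.68037476  0.56883928 -0.91621218] [ 0.56207214 -0.33088239  0.06093527] [[ 0.744 -0.035  0.667]
 [-0.025 -0.999 -0.024]
 [ 0.668  0.001 -0.744]]
grasp pt [ 0.54939386 -0.33042439  0.07507923] err tool [-0.00139645 -0.00191092  0.0008664 ]
```

>>> steer_hand --motion '{"moves": [[-0.001,-0.002,0.001,0,0,0],[0,0,0,0,0,0]]}'

```text
time: 7.42
tcp_pos: [0.5603, -0.3299, 0.0599]
eef_rot: [0.934, -0.018, 0.357, 0.007]
force: [0.1, -0.5, -0.6]
grip_width: 0.0872
grip_force: 0.0
```

>>> steer_hand --motion '{"moves": [[0,0,0,0,0,0],[0,0,0,0,0,0],[0,0,0,0,0,0],[0,0,0,0,0,0],[0,0,0,0,0,0],[0,0,0,0,0,0]]}' --jaw 0.0

```text
time: 8.18
tcp_pos: [0.5606, -0.3302, 0.0585]
eef_rot: [0.934, -0.018, 0.357, 0.007]
force: [0.4, 0.5, 0.3]
grip_width: 0.0351
grip_force: 0.0
```

>>> steer_hand --motion '{"moves": [[0,0,0,0,0,0],[0,0,0,0,0,0],[0,0,0,0,0,0],[0,0,0,0,0,0]]}' --jaw 0.0

```text
time: 8.68
tcp_pos: [0.5606, -0.33, 0.0586]
eef_rot: [0.934, -0.018, 0.357, 0.007]
force: [-0.7, 0.1, 0.2]
grip_width: 0.0162
grip_force: 30.0
```

```bash
python3 - <<'E'
from h import *
s=r.observe();print(s['q'],s['tcp_pos'],s['eef_rot'])
E
```

```text
[-0.96702609  0.78344501  1.94417044  1.69286751  0.56815917 -0.92850797] [ 0.56062216 -0.33001201  0.05860866] [ 0.93399743 -0.01780026  0.35677258  0.00672867]
```

>>> steer_hand --motion '{"moves": [[0.02,0,-0.0223,0,0,0],[0.02,0,-0.0223,0,0,0],[0.02,0,-0.0223,0,0,0],[0.02,0,-0.0223,0,0,0],[0,0,0,0.082,0,-0.0917],[0,0,0,0.082,0,-0.0917],[0,0,0,0.082,0,-0.0917],[0,0,0,0.082,0,-0.0917],[0,0,0,0.082,0,-0.0917],[0.014,-0.0413,0.0126,0,0,0],[0.014,-0.0413,0.0126,0,0,0],[0.014,-0.0413,0.0126,0,0,0],[0.014,-0.0413,0.0126,0,0,0],[0.014,-0.0413,0.0126,0,0,0],[0,0,0,0,0,0]]}'

```text
time: 10.55
tcp_pos: [0.5246, -0.1009, 0.1777]
eef_rot: [0.895, 0.267, 0.341, -0.104]
force: [0.1, -0.5, -1.1]
grip_width: 0.0157
grip_force: 30.0
```

Create st.py:
```python
from h import *
from scipy.spatial.transform import Rotation as Ro
s=r.observe();M=Ro.from_quat(s['eef_rot']).as_matrix()
n=np.array([np.cos(.58),np.sin(.58),0]);t=np.array([-n[1],n[0],0]);z=np.array([0,0,1.])
p=s['tcp_pos'];yaw=np.arctan2(M[1,0],M[0,0]);e=np.array([np.cos(yaw),np.sin(yaw),0])
D=p+.0634*e;D[2]=p[2]-.0586
print('q',s['q'].round(3));print('yaw',yaw,'lean',np.arctan2(M[2,0],np.hypot(M[0,0],M[1,0])),'roll',M[2,1])
print('dipper',D.round(4),'n',D@n,'t',D@t,'z',D[2]);print('tool axes of n,t,z:',(M.T@n).round(3),(M.T@t).round(3),(M.T@z).round(3))
```

```bash
python3 st.py
```

```text
q [-0.812  0.486  2.062  1.113  0.82  -0.709]
yaw 0.5769558662746035 lean 0.7283789422790586 roll -0.004927890490026593
dipper [ 0.5777 -0.0663  0.1191] n 0.44690910641971454 t -0.37202621815905 z 0.11905488822161593
tool axes of n,t,z: [0.746 0.001 0.666] [-0.002 -1.     0.005] [ 0.666 -0.005 -0.746]
```

>>> steer_hand --motion '{"moves": [[0.0136,-0.04,0.0121,0,0,0],[0.0136,-0.04,0.0121,0,0,0],[0.0136,-0.04,0.0121,0,0,0],[0.0136,-0.04,0.0121,0,0,0],[0,0,0,0,0,0],[0,0,0,0,0,0]]}'

```text
time: 11.3
tcp_pos: [0.5019, 0.0671, 0.1783]
eef_rot: [0.896, 0.266, 0.342, -0.101]
force: [0.6, -0.7, -0.4]
grip_width: 0.0156
grip_force: 30.0
```

```bash
python3 st.py
```

```text
q [-0.47   0.432  2.257  1.529  0.615 -0.859]
yaw 0.5778618464960928 lean 0.7296762783552598 roll 0.0019014301605368988
dipper [0.555  0.1017 0.1197] n 0.5199996290119963 t -0.21906049911237066 z 0.11974391381060566
tool axes of n,t,z: [ 0.745 -0.004  0.667] [-0.002 -1.    -0.004] [ 0.667  0.002 -0.745]
```

>>> steer_hand --motion '{"moves": [[-0.0187,-0.0025,0.0209,0,0,0],[-0.0187,-0.0025,0.0209,0,0,0],[-0.0187,-0.0025,0.0209,0,0,0],[0,0,0,0,0,0],[0,0,0,0,0,0]]}'

```text
time: 11.92
tcp_pos: [0.4977, 0.0732, 0.0946]
eef_rot: [0.896, 0.265, 0.343, -0.101]
force: [-0.3, 0.7, -2.1]
grip_width: 0.0159
grip_force: 30.0
```

```bash
python3 st.py
```

Run:
```python
from h import *
import pickle
s=r.observe();c=r.camera('wrist');cv2.imwrite('pics/w5.png',c['frame'][:,:,::-1]);P=cloud(c,s);pickle.dump((s,c),open('pics/w5.pkl','wb'));np.save('pics/w5.npy',P)
```

```text
q [-0.459  0.699  2.329  1.99   0.678 -1.417]
yaw 0.5761112138214644 lean 0.7306877480142501 roll 0.0009663248195677654
dipper [0.5509 0.1078 0.036 ] n 0.519865151560971 t -0.2117667417797639 z 0.035996460898453625
tool axes of n,t,z: [ 0.745 -0.005  0.667] [-0.003 -1.    -0.004] [ 0.667  0.001 -0.745]
```

View pics/w5.png

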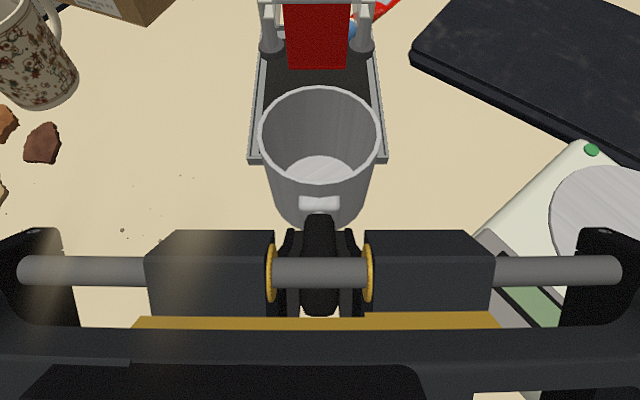

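The cup rim is centred at (320,135) and the paddle spans columns 285–351. The tray is symmetric about column 318, so the lateral alignment is good. I'll check the numbers.

Run:
```python
from h import *
import pickle
s,c=pickle.load(open('pics/w5.pkl','rb'));P=np.load('pics/w5.npy');h=cv2.cvtColor(c['frame'],cv2.COLOR_RGB2HSV)
n=np.array([np.cos(.58),np.sin(.58),0]);t=np.array([-n[1],n[0],0])
def rep(k,q):q=q[np.isfinite(q[:,0])];a=np.c_[q@n,q@t,q[:,2]];print(k,len(q),np.percentile(a,[2,50,98],axis=0).round(4).tolist())
m=((h[...,0]<8)|(h[...,0]>172))&(h[...,1]>150);m[:, :275]=0;m[:,360:]=0;m[75:]=0;rep('paddle',P[m])
q=P[80:215,250:390].reshape(-1,3);q=q[np.isfinite(q[:,0])];a=np.c_[q@n,q@t,q[:,2]]
k=a[(a[:,2]>.1)&(a[:,2]<.125)];print('rim',len(k),cv2.minEnclosingCircle(k[:,:2].astype(np.float32)),np.percentile(k[:,2],[50,95]))
fr=k[k[:,0]>.54];print('far rim z',np.percentile(fr[:,2],90),'near',np.percentile(k[k[:,0]<.50][:,2],90))
```

```text
paddle 4118 [[0.6278, -0.2349, 0.0599], [0.6291, -0.211, 0.0924], [0.6306, -0.1875, 0.1173]]
rim 4241 ((0.5127336978912354, -0.21454039216041565), 0.043386779725551605) [0.10888048 0.11214086]
far rim z 0.11173460117383427 near 0.11181940417798714
```

>>> steer_hand --motion '{"moves": [[0.0149,0,0.0133,0,0,0],[0.0149,0,0.0133,0,0,0],[0.0149,0,0.0133,0,0,0],[0.0149,0,0.0133,0,0,0],[0.0149,0,0.0133,0,0,0],[0.0149,0,0.0133,0,0,0],[0,0,0,0,0,0],[0,0,0,0,0,0],[0,0,0,0,0,0]]}'

```text
time: 13.1
tcp_pos: [0.5963, 0.1394, 0.0946]
eef_rot: [0.896, 0.265, 0.342, -0.102]
force: [-3.5, -2.1, 0.1]
grip_width: 0.016
grip_force: 30.0
```

```bash
python3 st.py
```

Run:
```python
from h import *
import pickle
s=r.observe();c=r.camera('wrist');I=c['frame'][:,:,::-1];d=r.camera('side');J=d['frame'][:,:,::-1]
A=cv2.resize(I[0:235,160:480],None,fx=1.7,fy=1.7);B=cv2.resize(np.ascontiguousarray(J[120:240,300:420]),(400,400))[:399]
o=np.zeros((400,950,3),np.uint8);o[:A.shape[0],:A.shape[1]]=A;o[:399,A.shape[1]:A.shape[1]+400]=B;cv2.imwrite('pics/w6.png',cv2.resize(o,(798,336)))
```

```text
q [-0.197  0.688  2.075  1.917  0.518 -1.022]
yaw 0.5757905819729849 lean 0.7293975070517754 roll -0.0005278755152703096
dipper [0.6495 0.1739 0.036 ] n 0.6385920833156986 t -0.2104899208355546 z 0.03597628648401831
tool axes of n,t,z: [ 0.746 -0.004  0.666] [-0.003 -1.    -0.002] [ 0.666 -0.001 -0.746]
```

View pics/w6.png

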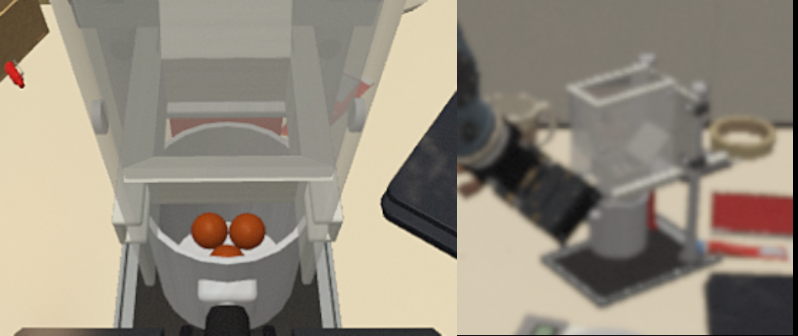

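The bin looks empty, with balls visible in the dipper at (210,231), (247,231) and (228,255). I'll push a few millimetres more so the shutter is certainly fully open.

>>> steer_hand --motion '{"moves": [[0.003,0,0.0027,0,0,0],[0,0,0,0,0,0],[0,0,0,0,0,0],[0,0,0,0,0,0],[0,0,0,0,0,0]]}'

```text
time: 13.82
tcp_pos: [0.6004, 0.1419, 0.0941]
eef_rot: [0.896, 0.266, 0.342, -0.101]
force: [-4.1, -1.8, -1.0]
grip_width: 0.0158
grip_force: 30.0
```

```bash
python3 st.py
```

Run:
```python
from h import *
s=r.observe();print(s['force']@np.array([np.cos(.58),np.sin(.58),0]))
```

```text
q [-0.189  0.69   2.065  1.911  0.512 -1.008]
yaw 0.5767817466403532 lean 0.729208705532234 roll -1.7438331206098834e-05
dipper [0.6536 0.1765 0.0355] n 0.6434141173451756 t -0.2105675335691521 z 0.03548307556976521
tool axes of n,t,z: [ 0.746 -0.003  0.666] [-0.002 -1.    -0.002] [ 0.666 -0.    -0.746]
-4.431598259063167
```

>>> steer_hand --motion '{"moves": [[-0.004,0,-0.0036,0,0,0],[-0.0093,0,-0.0083,0,0,0],[-0.0093,0,-0.0083,0,0,0],[-0.0093,0,-0.0083,0,0,0],[-0.0093,0,-0.0083,0,0,0],[-0.0093,0,-0.0083,0,0,0],[-0.0093,0,-0.0083,0,0,0],[-0.0093,0,-0.0083,0,0,0],[-0.0093,0,-0.0083,0,0,0],[-0.0093,0,-0.0083,0,0,0],[-0.0093,0,-0.0083,0,0,0],[-0.005,0,-0.0045,0,0,0],[0,0,0,0,0,0],[0,0,0,0,0,0]]}'

```text
time: 15.58
tcp_pos: [0.4867, 0.0672, 0.0943]
eef_rot: [0.895, 0.266, 0.343, -0.101]
force: [0.0, 0.1, -2.1]
grip_width: 0.0157
grip_force: 30.0
```

```bash
python3 st.py
```

Run:
```python
from h import *
s=r.observe();c=r.camera('wrist');cv2.imwrite('pics/w7.png',np.ascontiguousarray(c['frame'][:240,:,::-1]))
```

```text
q [-0.493  0.707  2.356  1.992  0.696 -1.466]
yaw 0.5777258131069385 lean 0.7305769798151891 roll 0.0010516588758736067
dipper [0.5398 0.1018 0.0357] n 0.507325739873245 t -0.21064195126881508 z 0.03570521358676071
tool axes of n,t,z: [ 0.745 -0.003  0.667] [-0.002 -1.    -0.003] [ 0.667  0.001 -0.745]
```

View pics/w7.png

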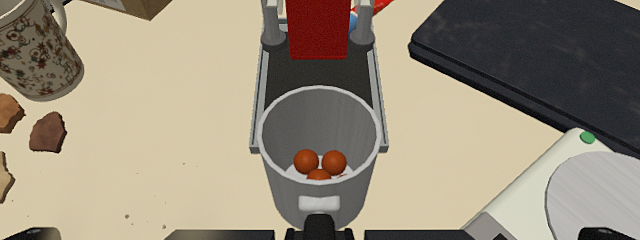

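Three balls are visible on top in the dipper. The tray is empty and the paddle is back in its closed place. I'll lift and carry the dipper over the pan.

>>> steer_hand --motion '{"moves": [[0.006,0,-0.0067,0,0,0],[0.012,0,-0.0134,0,0,0],[0.012,0,-0.0134,0,0,0],[0.012,0,-0.0134,0,0,0],[0.012,0,-0.0134,0,0,0],[0.006,0,-0.0067,0,0,0],[-0.0012,0.009,-0.001,0,0,0],[-0.0024,0.0181,-0.0021,0,0,0],[-0.0024,0.0181,-0.0021,0,0,0],[-0.0024,0.0181,-0.0021,0,0,0],[-0.0024,0.0181,-0.0021,0,0,0],[-0.0024,0.0181,-0.0021,0,0,0],[-0.0024,0.0181,-0.0021,0,0,0],[-0.0024,0.0181,-0.0021,0,0,0],[-0.0024,0.0181,-0.0021,0,0,0],[-0.0024,0.0181,-0.0021,0,0,0],[-0.0024,0.0181,-0.0021,0,0,0],[-0.0024,0.0181,-0.0021,0,0,0],[-0.0012,0.009,-0.001,0,0,0],[0,0,0,0,0,0]]}'

```text
time: 18.12
tcp_pos: [0.5726, -0.136, 0.1836]
eef_rot: [0.896, 0.266, 0.342, -0.101]
force: [-0.5, 0.2, -1.8]
grip_width: 0.0159
grip_force: 30.0
```

```bash
python3 st.py
```

```text
q [-0.789  0.521  1.919  1.047  0.854 -0.577]
yaw 0.5767918746633752 lean 0.7298113057619849 roll 0.0002758254303202312
dipper [ 0.6258 -0.1015  0.125 ] n 0.4678336611206727 t -0.42781344824162143 z 0.12499590828636785
tool axes of n,t,z: [ 0.745 -0.003  0.667] [-0.002 -1.    -0.003] [ 0.667  0.    -0.745]
```

>>> steer_hand --motion '{"moves": [[-0.0067,0,0.00745,0,0,0],[-0.0067,0,0.00745,0,0,0],[-0.0067,0,0.00745,0,0,0],[-0.0067,0,0.00745,0,0,0],[-0.0067,0,0.00745,0,0,0],[-0.0067,0,0.00745,0,0,0],[0,0,0,0,0,0]]}'

```text
time: 19.0
tcp_pos: [0.572, -0.1353, 0.1226]
eef_rot: [0.896, 0.265, 0.342, -0.102]
force: [0.1, 0.2, -2.4]
grip_width: 0.0156
grip_force: 30.0
```

>>> steer_hand --motion '{"moves": [[-0.0014,0,0.0015,0,0,0],[-0.0014,0,0.0015,0,0,0],[0,0,0,0,0,0],[0,0,0,0,0,0]]}'

```text
time: 19.5
tcp_pos: [0.5723, -0.1356, 0.1196]
eef_rot: [0.896, 0.266, 0.342, -0.101]
force: [0.4, -0.2, -1.9]
grip_width: 0.0157
grip_force: 30.0
```

```bash
python3 st.py
```

```text
q [-0.789  0.65   1.955  1.187  0.781 -0.781]
yaw 0.5773599610967955 lean 0.729743408868693 roll 0.0005460059368558035
dipper [ 0.6254 -0.101   0.061 ] n 0.4677671493187041 t -0.4272197940277755 z 0.06101038154651588
tool axes of n,t,z: [ 0.745 -0.003  0.667] [-0.002 -1.    -0.002] [ 0.667  0.001 -0.745]
```

>>> steer_hand --motion '{"moves": [[-0.0007,0,0.0008,0,0,0],[0,0,0,0,0,0],[0,0,0,0,0,0]]}'

```text
time: 19.88
tcp_pos: [0.5724, -0.1356, 0.1187]
eef_rot: [0.896, 0.266, 0.342, -0.101]
force: [0.1, -0.2, 0.0]
grip_width: 0.0162
grip_force: 30.0
```

>>> steer_hand --motion '{"moves": [[-0.0005,0,0.0006,0,0,0],[0,0,0,0,0,0],[0,0,0,0,0,0]]}'

```text
time: 20.25
tcp_pos: [0.5725, -0.1356, 0.1185]
eef_rot: [0.895, 0.266, 0.343, -0.101]
force: [-2.8, -1.8, 5.0]
grip_width: 0.0157
grip_force: 30.0
```

>>> steer_hand --motion '{"moves": [[0,0,0,0,0,0],[0,0,0,0,0,0],[0,0,0,0,0,0],[0,0,0,0,0,0]]}' --jaw 0.05

```text
time: 20.75
tcp_pos: [0.5722, -0.1354, 0.1174]
eef_rot: [0.896, 0.266, 0.342, -0.102]
force: [0.3, 0.2, -0.2]
grip_width: 0.0458
grip_force: 0.0
```

>>> steer_hand --motion '{"moves": [[0,0,-0.01,0,0,0],[0,0,-0.03,0,0,0],[0,0,-0.03,0,0,0],[0,0,-0.03,0,0,0],[0,0,-0.03,0,0,0],[0,0,0,0,0,0],[0,0,0,0,0,0]]}'

```text
time: 21.62
tcp_pos: [0.4994, -0.1826, 0.2143]
eef_rot: [0.896, 0.266, 0.342, -0.102]
force: [-0.2, -0.1, 0.1]
grip_width: 0.0499
grip_force: 0.0
```

Run:
```python
from h import *
s=r.observe();c=r.camera('wrist');P=cloud(c,s);I=np.ascontiguousarray(c['frame'][:,:,::-1]);d=r.camera('side');J=np.ascontiguousarray(d['frame'][130:290,280:420,::-1])
o=np.hstack([I,cv2.resize(J,(350,400))]);cv2.imwrite('pics/w8.png',cv2.resize(o,(792,320)))
q=P.reshape(-1,3);q=q[(q[:,2]>.125)&(q[:,2]<.145)&(np.hypot(q[:,0]-.626,q[:,1]+.101)<.05)];print(len(q),cv2.minEnclosingCircle(q[:,:2].astype(np.float32)),np.percentile(q[:,2],[50,95]))
```

```text
1488 ((0.6254221200942993, -0.10155881196260452), 0.03660272806882858) [0.13295773 0.13601664]
```

View pics/w8.png

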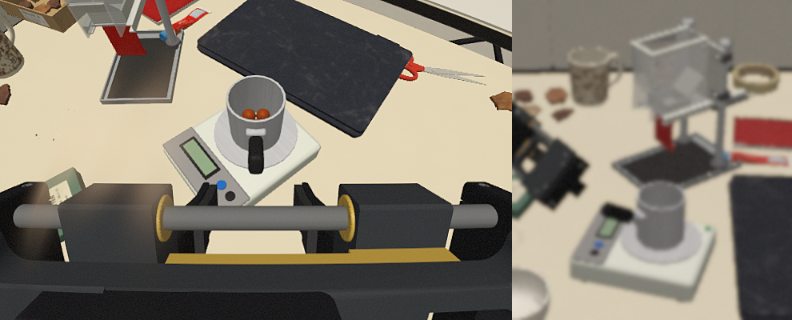

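The dipper stands upright in the middle of the pan (wrist picture (255,115)), with its balls in it and the rim at z≈0.135. The shutter is closed, the tray is empty and the arm is clear.

```bash
python3 -c "
from rig import r
print(r.sign_off())"
```

```text
the job is handed in; nothing more can be done
None
```

I handed the job in: the dipper stands upright within a few mm of the pan's centre, the shutter is closed, and mug, tin and bowl were never touched; seven balls is inferred from the empty bin and tray and a rough weight check (three visible), and sign-off returned no verdict.

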